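# Release the work from a magnetic chuck with the two-button chord

## Task

Release the finished steel plate from the magnetic chuck: put one fingertip on the enable button (round mushroom head, middle of the control box) and the other on the demagnetise button (square head, beside it), press both fully in together, hold them in for four seconds while the chuck demagnetises, then let both come up again. Pressing only one of the two makes the controller fault, and the plain round button at the other end magnetises, so leave that one alone. Do not shift the plate on the chuck or the file, the try square and the calculator lying around it.

Things in the scene. Friction and masses are not known exactly. Their poses are not given: they have to be found in the camera images.
- chuck: Magnetic chuck and control box, one unit bolted down, turned up to 35 degrees. Origin: on the bench under the centre of the box, which is grey with an aluminium cover, 92 (x) by 196 (y) by 80 mm high. Its x points from the box to the chuck. The three buttons stand on top of the box in a row along y, at y = -55, 0 and +55 mm.
- chuck_face (a point): Centre of the top of the chuck: a dark steel block 135 (x) by 250 (y) by 60 mm high with square poles on top, beginning 70 mm from the centre of the control box; a back rail 8 mm thick on its far side stands 8 mm above its top.
- enable_unit: Enable button with its steel bezel (33 mm across, 7 mm high), always the middle one. Origin on top of the box (80 mm above the bench), z up.
- enable_top (a point): Centre of the flat top of the enable button's head: a black round mushroom head 39 mm across (flat 33 mm). Button up, it is 24 mm above the top of the box, 104 mm above the bench; it goes down with the head.
- enable (a joint): How far the enable button is pressed in, in m: 0 up, 0.006 fully in. Spring return: 2.4 N to start it, 4.8 N fully in.
- demag_unit: Demagnetise button with its square steel bezel (34 mm), at one end of the row, 55 mm from the enable button; which end differs from start to start. Origin on top of the box, z up.
- demag_top (a point): Centre of the flat top of the demagnetise button's head: a black square head 30 by 30 mm with its sides along the box's sides. Same height, travel and spring as the enable button.
- demag (a joint): How far the demagnetise button is pressed in, in m: 0 up, 0.006 fully in. Spring return: 2.4 N to start it, 4.8 N fully in.
- magn_top (a point): Centre of the flat top of the magnetise button's head: a black plain round head 30 mm across, at the other end of the row, same height. Not to be pressed.
- magn (a joint): How far the magnetise button is pressed in, in m: 0 up, 0.006 fully in.
- plate: The finished work, a loose flat steel plate 100 by 60 by 10 mm with two 12 mm holes, lying on the chuck. Origin: centre of its underside. To be left where it is.
- square: Try square lying on the bench before the control box, on the robot's side: stock 70 by 16 by 16 mm along its x (origin under the stock's centre), blade 20 mm wide reaching 100 mm out to +y at x = 25 mm. To be left alone.
- file: Flat file lying on the bench beside the unit, 262 mm long along its x, up to 24 mm high at the wooden handle (x = -132 to -34 mm), blade to x = +130 mm. To be left alone.
- calculator: Black pocket calculator lying on the bench beside the control box, 135 (x) by 76 (y) by 14 mm, origin under its centre. To be left alone.

How it is judged:
On the way:
1. a fingertip on each, the enable and the demagnetise buttons are both in (more than 4 mm) for 3 s on end (value of joint each of enable, demag above 0.004 m and contact force between the fingers and enable_unit above 0.5 N and contact force between the fingers and demag_unit above 0.5 N), for 3 s.
At the end, for the whole second after the job is handed in: All three buttons are up again (less than 1 mm in); the plate is within 8 mm, and the file, try square and calculator within 15 mm, of where they lay (value of joint each of enable, demag, magn below 0.001 m and distance of plate from where it was at the start of the episode below 0.008 m and distance of each of file, square, calculator from where it was at the start of the episode below 0.015 m); the robot touches nothing.
It fails at once if the magnetise button is pressed (more than 2 mm) (value of joint magn above 0.002 m).
It fails at once if one of the two buttons is pressed in (more than 4.5 mm) while the other is still up (less than 0.5 mm) ((value of joint enable above 0.0045 m and value of joint demag below 0.0005 m) or (value of joint demag above 0.0045 m and value of joint enable below 0.0005 m)).
It fails at once if the plate is shifted or lifted (more than 10 mm) (distance of plate from where it was at the start of the episode above 0.01 m).
It fails at once if the file, try square or calculator is shifted or lifted (more than 20 mm) (distance of any of file, square, calculator from where it was at the start of the episode above 0.02 m).
It also fails if it takes over 40 s, if anything falls off the work surface, if the arm or the gripper's body presses on something with over 40 N, if the wrist force passes 120 N, or if a joint passes its speed limit or range.

## Robot

A 7-joint arm with a two-finger parallel gripper is mounted at the origin on the work surface. World frame = base frame: x ahead of the robot, y to its left, z up, the work surface at z = 0. Lengths are in m, angles in rad, forces in N, time in s.
With the tool pointing down it reaches from about 0.4 to 0.875 m from the base axis. Payload 6.5 kg.
Tool frame: the origin (TCP) lies at the very end of the fingers, on their centre line; the grasp point (between the pads) lies 19 mm behind it; z points along the fingers, y is the direction in which the jaws open and shut (so a half turn about z gives the same grasp; the last joint's range is limited). The gripper opens to 85 mm and grips with 20 to 120 N. Pads are 22 mm wide; open, the fingers measure 114 mm over their backs; the gripper's body (76 mm by 85 mm) begins 54 mm behind the grasp point. The pads swing forward as they close: fully open they stand 13 mm farther back than shut.
Start: joints at [1.251, 0.536, -0.004, 1.538, 0.003, 1.067, -0.071], TCP at [0.163, -0.629, 0.204] pointing down, gripper open.
Joint ranges: [-2.7, 2.7], [-0.37, 2.16], [-1.27, 1.26], [0.24, 2.4], [-1.31, 4.45], [0.19, 1.91], [-2.76, 2.76]. Speed limits (rad/s): [2.39, 2.39, 3.14, 3.14, 3.14, 3.14, 3.14].

## Interface

Orientations are given as a unit quaternion [x, y, z, w].
In Python, from rig import get_state, capture, close_job gives the robot as it stands. The module is installed in compiled form; this text tells all that it offers.
- The arm moves only by the tool step_arm, never from a script. Its argument "targets" is a list of rows, each a list of 3 entries, a list of its own where there are three numbers: the shift along the tool's x, y, z in mm, then the turn, a rotation vector about the tool's x, y, z in degrees, then the opening, from 0 (shut) to 1 (fully open). A call has 1 to 12 rows; each row shifts and turns the pose as measured when the row begins, along the tool's axes as they then stand; what a row does not reach is not made up. A row lasts 1/12 s, in which the tool goes at most 41.7 mm and 7.16 degrees, less where a joint would pass 70% of its speed; a pose out of reach is approached as far as the arm can. A call is refused whole if a number of a shift passes 41.7 or a number of a turn 7.16, either way. A call with a gripper value outside its range is refused whole. The fingers move at their own pace and stop on an object; the grip force is fixed at half the most. Time passes only in rows, so rows that do not move let the fingers close. It gives the time, the measured TCP pose, the force and the opening at its end, in the units of the state.
- get_state(): the state, without advancing time (a new reading comes with each control period).
- capture(name): name is "scene" or "top" or "wrist"; returns a dict with "image" (384x512x3 uint8, red, green, blue), "camera_matrix" (3x3 intrinsics, pixels), "rvec" (rotation vector, rad) and "tvec" (3), from world to camera coordinates, as OpenCV has them. Camera axes: x right, y down, z forward; pixel columns grow to the right and rows downward; lengths in m; the calibration is good to about 2 mm. A picture is of the moment at which its call begins. There is no depth.
- close_job(): hands the job in, once; it reports no verdict.
The state is a dict: "time_s": time; "qpos": joint angles; "qvel": joint speeds; "joint_torque": joint torques, N m; "tool_pos": TCP position; "eef_rot": TCP orientation; "force": force on the tool from outside, world axes, zero at the start; "torque": the same for the moment, N m; "grip_width": opening from 0.0 (shut) to 1.0 (fully open).
Only numpy, scipy, OpenCV 4.12 (cv2) and the standard library are available. Lean on these libraries where they do the work, as an engineer would, in place of code of your own. Each camera call takes 0.05 s, during which the arm holds its last target.

## Working session

There is one attempt and no reset: what is moved stays moved. The work goes in short steps, Python scripts to look and compute and a tool call to move; the robot and the scene stay as the last step left them, time stands still between calls to the robot, and variables do not carry over. Pictures are saved under pics/ and viewed, and the job is handed in when it is done.

Besides the shell and the picture viewer there is one more tool, called after ">>>" by a JSON object that holds its "api" and its "payload". step_arm: Moves the arm, as the interface text tells. Its arguments: {"type":"object","properties":{"targets":{"type":"array","items":{"type":"array"}}},"required":["targets"]}

```bash
mkdir -p pics; python3 - <<'E'
from rig import *
import cv2
for n in ["scene","top"]:
    c=capture(n); cv2.imwrite(f"pics/{n}0.png",c["image"][:,:,::-1]); print(n,c["camera_matrix"],c["rvec"],c["tvec"])
s=get_state(); print(s)
E
```

```text
scene [[461.84881346   0.         255.16238824]
 [  0.         461.84881346 189.26368544]
 [  0.           0.           1.        ]] [ 2.13384112  1.32502025 -0.46056436] [-0.32806611 -0.28988224  1.38949742]
top [[438.79901562   0.         257.31458494]
 [  0.         438.79901562 191.01447907]
 [  0.           0.           1.        ]] [ 2.13276313 -2.10245961  0.20906576] [0.08655596 0.55310292 0.97253289]
{'time_s': 0.1, 'qpos': array([ 1.25082265,  0.53711563, -0.00441791,  1.53873474,  0.00259366,
        1.06730476, -0.07125368]), 'qvel': array([-0.00114096, -0.00187736, -0.00138806, -0.00291438, -0.00051285,
        0.00035908, -0.00062166]), 'joint_torque': array([ 4.92475927e-03, -5.84563780e+01,  1.05256196e+00, -2.59776109e+01,
        1.25430475e-02,  4.53965840e-03, -7.51189276e-06]), 'tool_pos': array([ 0.1630121 , -0.62861206,  0.20280001]), 'eef_rot': array([ 9.91960544e-01,  1.26545140e-01, -1.57821819e-04, -7.62236263e-04]), 'force': array([ 0.45256023,  0.10960883, -0.37150223]), 'torque': array([-0.02203109, -0.00053198, -0.01790109]), 'grip_width': 0.9990332450427846}
```

View pics/scene0.png

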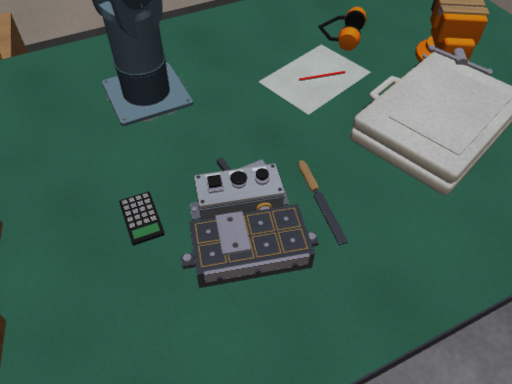

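View pics/top0.png

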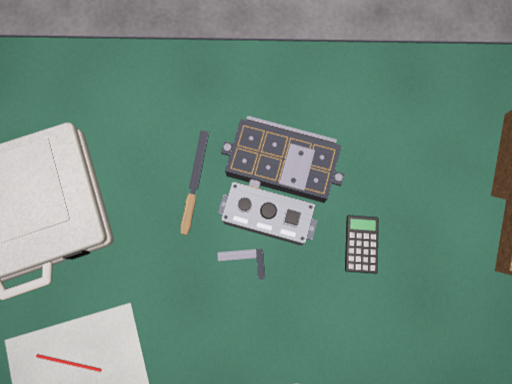

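The top view shows magnetise at about (245,204), enable at (268,211) and the square demagnetise at (292,217). Next I measure them on the plane z = 0.104.

```bash
cat > h.py <<'E'
import numpy as np, cv2
from rig import *
def ray(c,uv,z):
    R=cv2.Rodrigues(np.array(c["rvec"],float))[0]; t=np.array(c["tvec"],float).ravel()
    p=cv2.undistortPoints(np.array([[uv]],float),c["camera_matrix"],None)[0,0]
    d=R.T@np.array([p[0],p[1],1]); o=-R.T@t
    return o+d*(z-o[2])/d[2]
def blobs(c,box,thr):
    x0,y0,x1,y1=box; g=cv2.cvtColor(c["image"],cv2.COLOR_RGB2GRAY)[y0:y1,x0:x1]
    n,l,s,ce=cv2.connectedComponentsWithStats((g<thr).astype(np.uint8))
    return [(ce[i]+[x0,y0],s[i]) for i in range(1,n) if s[i][4]>60]
E
python3 - <<'E'
from h import *
for n,box in [("top",(225,185,315,240)),("scene",(190,160,290,200))]:
    c=capture(n); x0,y0,x1,y1=box
    cv2.imwrite(f"pics/{n}c.png",cv2.resize(c["image"][y0:y1,x0:x1,::-1],None,fx=8,fy=8,interpolation=cv2.INTER_CUBIC))
    for thr in (60,80):
        for ce,s in blobs(c,box,thr): print(n,thr,ce.round(1),s,ray(c,ce,.104).round(4))
E
```

```text
top 60 [290.4 191. ] [ 36   0  54  15 204] [0.5429 0.0207 0.104 ]
top 80 [290.9 191.1] [ 36   0  54  15 242] [0.5429 0.0197 0.104 ]
top 80 [254.8 231.1] [  0  37  62  18 107] [0.4526 0.0986 0.104 ]
scene 60 [221.9 164.8] [27  0 12 11 77] [0.4563 0.0514 0.104 ]
scene 60 [261.7 173.9] [ 66   9  12  11 112] [0.5216 0.1214 0.104 ]
scene 60 [238.3 177.7] [ 41  12  16  13 166] [0.5085 0.0685 0.104 ]
scene 60 [214.2 181. ] [ 18  15  14  13 146] [0.4938 0.0159 0.104 ]
scene 80 [211.  169.3] [  0   0  67  40 776] [0.4582 0.0233 0.104 ]
scene 80 [282.9 172.7] [ 74   0  26  40 371] [0.5394 0.1665 0.104 ]
scene 80 [261.8 174.2] [ 66   9  13  12 123] [0.5223 0.1211 0.104 ]
scene 80 [238.3 177.8] [ 40  11  17  14 177] [0.5087 0.0686 0.104 ]
scene 80 [214.2 181.2] [ 17  15  15  13 154] [0.4943 0.0157 0.104 ]
scene 80 [271.3 197.6] [61 35 34  5 95] [0.592  0.1089 0.104 ]
```

View pics/topc.png

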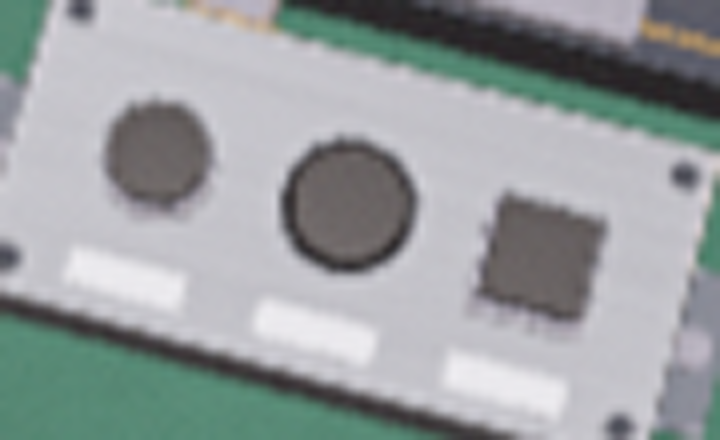

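View pics/scenec.png

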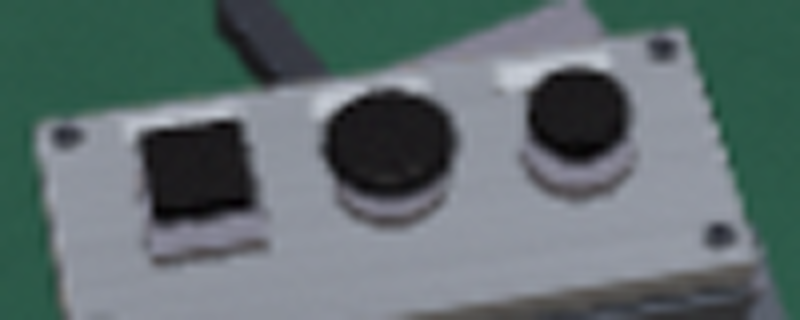

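```bash
python3 - <<'E'
from h import *
c=capture("top")
P=[]
for ce,s in blobs(c,(235,195,305,228),120):
    p=ray(c,ce,.104);print(ce.round(1),s,p.round(4))
    if s[4]<400:P.append((s[0],p))
s=get_state();R=cv2.Rodrigues(np.zeros(3))[0]
from scipy.spatial.transform import Rotation as Ro
print(Ro.from_quat(s["eef_rot"]).as_matrix().round(3))
E
```

```text
[244.4 203.9] [  4   3  12  13 126] [0.5125 0.1224 0.104 ]
[268.1 210.3] [ 25   7  17  17 219] [0.4989 0.0701 0.104 ]
[292.  217.1] [ 50  15  15  15 173] [0.4846 0.0173 0.104 ]
[[ 0.968  0.251 -0.   ]
 [ 0.251 -0.968  0.001]
 [-0.    -0.001 -1.   ]]
```

The two views agree on the 55 mm spacing but differ by about 9 mm in x. I'll check the camera positions and triangulate, using the cover screws (z = 0.080) as well.

```bash
python3 - <<'E'
from h import *
ct,cs=capture("top"),capture("scene")
def P(c):
    R=cv2.Rodrigues(np.array(c["rvec"],float))[0]; t=np.array(c["tvec"],float).reshape(3,1)
    print("cam",(-R.T@t).ravel().round(3)); return c["camera_matrix"]@np.hstack([R,t])
Pt,Ps=P(ct),P(cs)
# screws from crops: (crop px)/8+origin ; order NE.. matched by hand
top={"demag-far":(684,175),"demag-near":(619,427),"magn-far":(80,8),"magn-near":(5,257)}
sc={"magn-near":(662,48),"magn-far":(718,234),"demag-near":(66,135)}
ft=lambda p:(np.array(p)+.5)/8-.5+[225,185]; fs=lambda p:(np.array(p)+.5)/8-.5+[190,160]
for k,p in top.items(): print("top",k,ray(ct,ft(p),.08).round(4))
for k,p in sc.items(): print("scene",k,ray(cs,fs(p),.08).round(4))
tr={k:(ft(top[k]),fs(sc[k])) for k in sc}
tr.update(en=((268.1,210.3),(238.3,177.5)),de=((292,217.1),(214.2,181)),ma=((244.4,203.9),(261.7,173.9)))
for k,(a,b) in tr.items():
    X=cv2.triangulatePoints(Pt,Ps,np.array(a,float).reshape(2,1),np.array(b,float).reshape(2,1)); print("tri",k,(X[:3]/X[3]).ravel().round(4))
E
```

```text
cam [0.351 0.093 1.062]
cam [ 1.132 -0.211  0.893]
top demag-far [ 0.5128 -0.0256  0.08  ]
top demag-near [ 0.4413 -0.0068  0.08  ]
top magn-far [0.5587 0.1466 0.08  ]
top magn-near [0.4867 0.166  0.08  ]
scene magn-near [0.4905 0.1662 0.08  ]
scene magn-far [0.5609 0.147  0.08  ]
scene demag-near [ 0.4448 -0.0059  0.08  ]
tri magn-near [0.4875 0.1671 0.0765]
tri magn-far [0.5594 0.1473 0.078 ]
tri demag-near [ 0.4419 -0.0061  0.0771]
tri en [0.5007 0.0709 0.0953]
tri de [0.4862 0.0176 0.0951]
tri ma [0.5144 0.1239 0.0953]
```

Cover centre and buttons agree once averaged: enable at about (0.5005, 0.0703) and demagnetise at (0.4864, 0.0172), so the midpoint is (0.4934, 0.0437) and the row is turned 14.9°. The heights from the two views come out a little low, at 0.095 against 0.104, because the scene blobs include the sides of the heads. I'll move in at the current height.

>>> {"api": "step_arm", "payload": {"targets": [[[20,-23,0],[0,0,0],1],[[20,-23,0],[0,0,0],0.8],[[20,-23,0],[0,0,0],0.6],[[20,-23,0],[0,0,0],0.47],[[20,-23,0],[0,0,0],0.47],[[20,-23,0],[0,0,0],0.47],[[20,-23,0],[0,0,0],0.47],[[20,-23,0],[0,0,0],0.47],[[20,-23,0],[0,0,0],0.47],[[20,-23,0],[0,0,0],0.47],[[20,-23,0],[0,0,0],0.47],[[20,-23,0],[0,0,0],0.47]]}}

```text
time_s: 1.35
tool_pos: [0.3281, -0.295, 0.202]
eef_rot: [0.993, 0.12, -0.001, 0.004]
force: [-0.0, -0.8, -0.8]
grip_width: 0.472
```

>>> {"api": "step_arm", "payload": {"targets": [[[20,-23,0],[0,0,0],0.47],[[20,-23,0],[0,0,0],0.47],[[20,-23,0],[0,0,0],0.47],[[20,-23,0],[0,0,0],0.47],[[20,-23,0],[0,0,0],0.47],[[20,-23,0],[0,0,0],0.47],[[20,-23,0],[0,0,0],0.47],[[20,-23,0],[0,0,0],0.47],[[20,-23,0],[0,0,0],0.47],[[20,-23,0],[0,0,0],0.47],[[20,-23,0],[0,0,0],0.47],[[0,0,0],[0,0,0],0.47]]}}

```text
time_s: 2.35
tool_pos: [0.4902, 0.0247, 0.203]
eef_rot: [0.992, 0.123, 0.004, 0.004]
force: [1.0, 0.1, -0.1]
grip_width: 0.467
```

>>> {"api": "step_arm", "payload": {"targets": [[[0,0,0],[0,0,6],0.47],[[0,0,0],[0,0,6],0.47],[[0,0,0],[0,0,6],0.47],[[0,0,0],[0,0,6],0.47],[[0,0,0],[0,0,5],0.47],[[0,0,0],[0,0,0],0.47]]}}

```text
time_s: 2.85
tool_pos: [0.491, 0.0278, 0.2033]
eef_rot: [0.99, -0.138, 0.005, 0.002]
force: [-0.9, 0.1, -0.2]
grip_width: 0.468
```

```bash
cat >> h.py <<'E'
from scipy.spatial.transform import Rotation as Ro
def goto(p,yaw=None):
    s=get_state(); R=Ro.from_quat(s["eef_rot"]).as_matrix(); print(s["time_s"],s["tool_pos"].round(4),s["force"].round(2),s["grip_width"])
    print(R.round(4)); print("tool shift mm",(R.T@(np.array(p)-s["tool_pos"])*1e3).round(1))
    yd=np.array([-.257,-.966,0]); xd=np.array([.966,-.257,0]); Rd=np.stack([xd,yd,[0,0,-1]],1)
    xd=xd if True else xd
    Rd=np.stack([np.cross(yd,[0,0,-1]),yd,[0,0,-1]],1)
    print("turn deg",np.degrees(Ro.from_matrix(R.T@Rd).as_rotvec()).round(2))
E
python3 - <<'E'
from h import *
goto([.4934,.0437,.2])
for n in ["wrist","scene"]:
    c=capture(n); cv2.imwrite(f"pics/{n}1.png",c["image"][:,:,::-1])
E
```

```text
2.85 [0.491  0.0278 0.2033] [-0.91  0.14 -0.17] 0.4677545914621005
[[ 0.9617 -0.2739  0.0097]
 [-0.2739 -0.9617 -0.0061]
 [ 0.011   0.0032 -0.9999]]
tool shift mm [ -2.1 -15.9   3.2]
turn deg [ 0.19 -0.63 -1.  ]
```

View pics/wrist1.png

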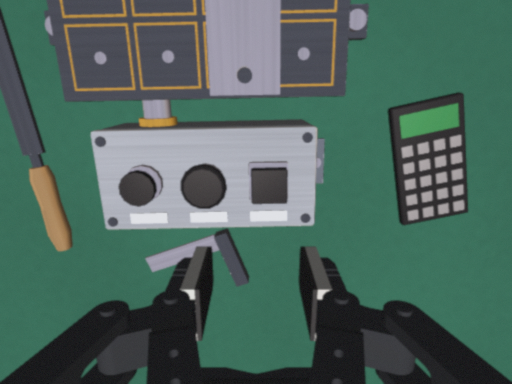

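View pics/scene1.png

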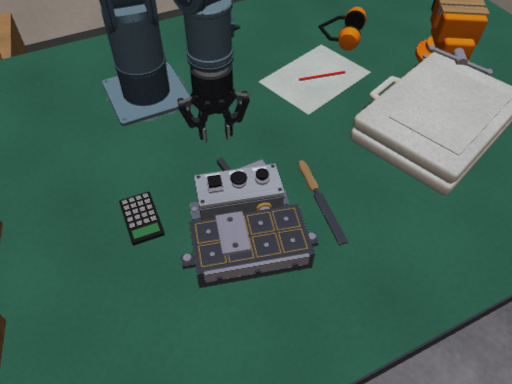

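The wrist view shows enable at (203,187), demagnetise at (269,186) and magnetise at (138,188). The row lies level in the image, and the two fingertips are near (205,255) and (308,255). I'll measure the buttons and the fingertip positions from this view.

```bash
python3 - <<'E'
from h import *
c=capture("wrist")
for ce,s in blobs(c,(105,150,312,212),70): print(ce.round(1),s,ray(c,ce,.104).round(4))
R=cv2.Rodrigues(np.array(c["rvec"],float))[0]; print("cam",(-R.T@np.ravel(c["tvec"])).round(3))
s=get_state();Rt=Ro.from_quat(s["eef_rot"]).as_matrix()
for d in (-35,-27.5,-20,0,20,27.5,35):
  for b in (0,-6,-13):
    X=s["tool_pos"]+Rt@np.array([0,d,b])/1e3
    print(d,b,cv2.projectPoints(X.reshape(1,3),np.array(c["rvec"],float),np.array(c["tvec"],float),c["camera_matrix"],None)[0].ravel().round(0),end=" ")
  print()
cv2.imwrite("pics/wf.png",cv2.resize(c["image"][240:350,150:360,::-1],None,fx=3.8,fy=3.8))
E
```

```text
[203.4 188.3] [  76   14   45   44 1102] [0.504  0.0692 0.104 ]
[270.9 187. ] [147  18  35  35 951] [0.4901 0.0151 0.104 ]
[137.3 187.1] [ 15  20  36  35 937] [0.5197 0.1215 0.104 ]
cam [0.568 0.007 0.375]
-35 0 [193. 241.] -35 -6 [191. 246.] -35 -13 [189. 252.] 
-27.5 0 [207. 241.] -27.5 -6 [205. 246.] -27.5 -13 [203. 252.] 
-20 0 [220. 241.] -20 -6 [219. 246.] -20 -13 [218. 252.] 
0 0 [256. 241.] 0 -6 [256. 246.] 0 -13 [256. 252.] 
20 0 [293. 241.] 20 -6 [294. 246.] 20 -13 [295. 252.] 
27.5 0 [306. 241.] 27.5 -6 [308. 246.] 27.5 -13 [310. 252.] 
35 0 [320. 241.] 35 -6 [322. 246.] 35 -13 [324. 252.]
```

View pics/wf.png

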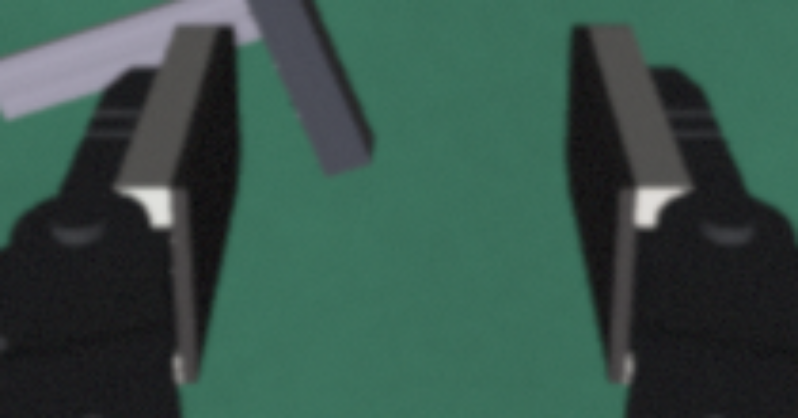

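Enable averaged over the views is (0.5015, 0.070) and demagnetise (0.4875, 0.0165). The fingertips sit at about ±28.5 mm, close to the ±27.5 mm I need. I'll centre, straighten and come down to about z = 0.13.

>>> {"api": "step_arm", "payload": {"targets": [[[-1,-8,0],[0.2,-0.6,-1],0.45],[[-1,-8,0],[0,0,0],0.45],[[0,0,15],[0,0,0],0.45],[[0,0,15],[0,0,0],0.45],[[0,0,15],[0,0,0],0.45],[[0,0,15],[0,0,0],0.45],[[0,0,10],[0,0,0],0.45],[[0,0,0],[0,0,0],0.45]]}}

```text
time_s: 3.67
tool_pos: [0.4962, 0.0505, 0.1319]
eef_rot: [0.993, -0.119, 0.002, -0.002]
force: [-0.1, 0.7, -0.7]
grip_width: 0.45
```

```bash
python3 - <<'E'
from h import *
goto([.4945,.0433,.12])
for n in ["wrist","scene","top"]:
    c=capture(n); im=c["image"][:,:,::-1]
    if n!="wrist":
        x0,y0=(170,100) if n=="scene" else (220,150)
        im=cv2.resize(im[y0:y0+110,x0:x0+140],None,fx=5,fy=5,interpolation=cv2.INTER_CUBIC)
    cv2.imwrite(f"pics/{n}2.png",im)
E
```

```text
3.6667 [0.4962 0.0505 0.1319] [-0.08  0.7  -0.67] 0.4502950179375353
[[ 0.9716 -0.2365  0.0037]
 [-0.2365 -0.9716  0.0045]
 [ 0.0026 -0.0053 -1.    ]]
tool shift mm [ 0.1  7.4 11.8]
turn deg [-0.3  -0.14  1.22]
```

View pics/wrist2.png

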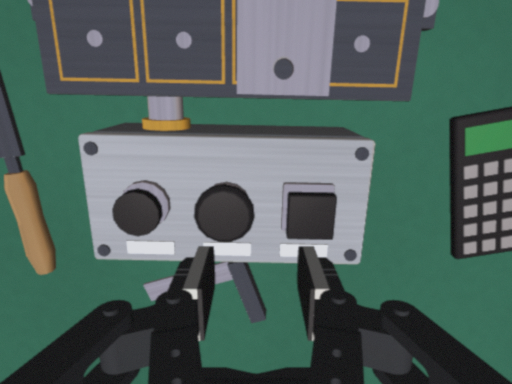

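View pics/scene2.png

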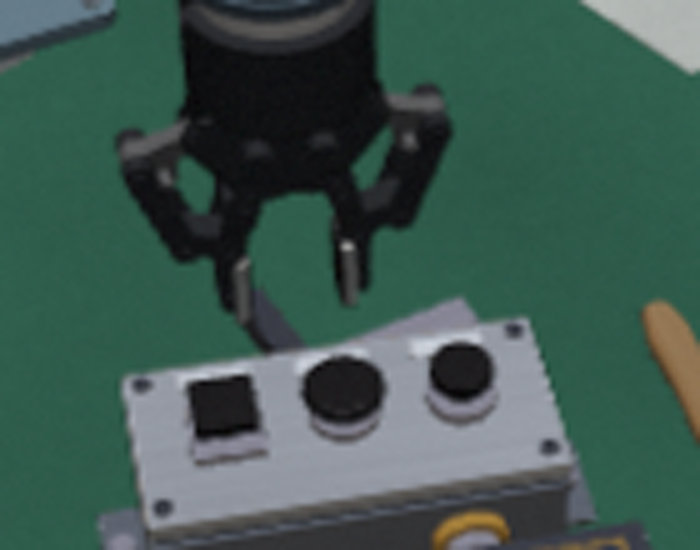

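The wrist view shows the buttons at (224,212), (311,215) and (137,212), with the fingers still above and 7 mm too far to +y. I'll re-measure the buttons from this closer view.

```bash
python3 - <<'E'
from h import *
c=capture("wrist")
for ce,s in blobs(c,(100,160,345,240),70): print(ce.round(1),s,ray(c,ce,.104).round(4))
ys=[ ]
for p in [(90,148),(362,153),(350,255),(104,250)]: q=ray(c,p,.08); ys.append(q); print("screw",q.round(4))
print(np.mean(ys,0).round(4))
E
```

```text
[224.8 213.3] [  96   25   58   55 2549] [0.5072 0.0687 0.104 ]
[139.2 213.1] [  16   31   47   45 1657] [0.5201 0.1213 0.104 ]
[310.2 216.2] [ 187   34   49   46 2102] [0.4927 0.0167 0.104 ]
screw [0.565  0.1485 0.08  ]
screw [ 0.519 -0.027  0.08 ]
screw [ 0.446  -0.0075  0.08  ]
screw [0.4921 0.1671 0.08  ]
[0.5055 0.0703 0.08  ]
```

>>> {"api": "step_arm", "payload": {"targets": [[[0,4,0],[-0.3,-0.1,1.2],0.45],[[0,3,0],[0,0,0],0.45],[[0,0,3],[0,0,0],0.45],[[0,0,3],[0,0,0],0.45],[[0,0,0],[0,0,0],0.45]]}}

```text
time_s: 4.28
tool_pos: [0.4984, 0.0424, 0.1308]
eef_rot: [0.991, -0.132, 0.005, -0.0]
force: [0.3, 0.2, -0.4]
grip_width: 0.451
```

```bash
python3 - <<'E'
from h import *
goto([.4945,.0433,.12])
E
```

```text
4.2833 [0.4984 0.0424 0.1308] [ 0.33  0.18 -0.38] 0.4508879152933641
[[ 9.652e-01 -2.612e-01  1.050e-02]
 [-2.612e-01 -9.653e-01 -6.000e-04]
 [ 1.030e-02 -2.200e-03 -9.999e-01]]
tool shift mm [-4.1  0.2 10.8]
turn deg [-0.12 -0.59 -0.24]
```

The averaged midpoint across the views is about (0.4965, 0.0432), with the views within ±3 mm of each other. That is small against heads of 30 mm or more. I'm already within 2 mm, so I'll come down in steps, watching the force.

>>> {"api": "step_arm", "payload": {"targets": [[[-2,0,5],[0,-0.5,0],0.45],[[0,0,5],[0,0,0],0.45],[[0,0,5],[0,0,0],0.45]]}}

```text
time_s: 4.53
tool_pos: [0.4971, 0.043, 0.1154]
eef_rot: [0.991, -0.132, 0.001, -0.001]
force: [-0.3, 0.6, 0.3]
grip_width: 0.452
```

```bash
python3 - <<'E'
from h import *
goto([.4965,.0432,.104])
for n in ["wrist","scene"]:
    c=capture(n); im=c["image"][:,:,::-1]
    if n!="wrist":
        x0,y0=(170,100)
        im=cv2.resize(im[y0:y0+110,x0:x0+140],None,fx=5,fy=5,interpolation=cv2.INTER_CUBIC)
    cv2.imwrite(f"pics/{n}3.png",im)
E
```

```text
4.5333 [0.4971 0.043  0.1154] [-0.29  0.63  0.26] 0.4516232490992815
[[ 0.9653 -0.2613  0.003 ]
 [-0.2613 -0.9653  0.0022]
 [ 0.0024 -0.0029 -1.    ]]
tool shift mm [-0.6  0.  11.4]
turn deg [-0.17 -0.14 -0.25]
```

View pics/wrist3.png

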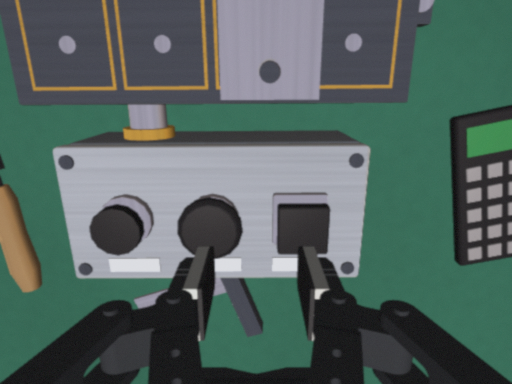

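View pics/scene3.png

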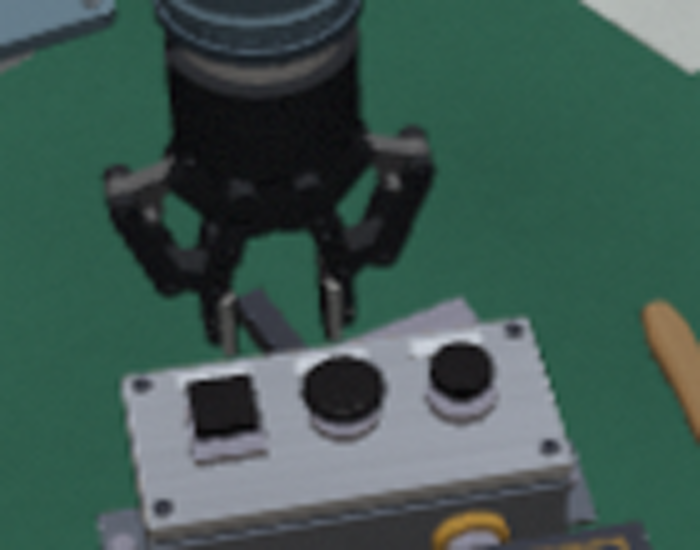

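In the scene view the tips look set back from the heads, at (228,350) against the demagnetise centre at (222,405). I'll triangulate the fingertips from both views before pressing.

```bash
python3 - <<'E'
from h import *
cw,cs=capture("wrist"),capture("scene")
def P(c):
    R=cv2.Rodrigues(np.array(c["rvec"],float))[0]; t=np.array(c["tvec"],float).reshape(3,1); return c["camera_matrix"]@np.hstack([R,t])
s=get_state();Rt=Ro.from_quat(s["eef_rot"]).as_matrix()
f=lambda p:(np.array(p)+.5)/5-.5+[170,100]
for nm,a,b in [("dem",(308.5,247.5),(229,353)),("en",(204,247.5),(335,338))]:
    X=cv2.triangulatePoints(P(cw),P(cs),np.array(a,float).reshape(2,1),f(b).reshape(2,1)); X=(X[:3]/X[3]).ravel()
    print(nm,X.round(4),"tool mm",(Rt.T@(X-s["tool_pos"])*1e3).round(1))
for d in (-27.5,27.5):
  for x in (11,0,-11):
    for b in (0,-7,-13):
      X=s["tool_pos"]+Rt@np.array([x,d,b])/1e3
      print(d,x,b,*[cv2.projectPoints(X.reshape(1,3),np.array(c["rvec"],float),np.array(c["tvec"],float),c["camera_matrix"],None)[0].ravel().round(1) for c in (cw,cs)],((cv2.projectPoints(X.reshape(1,3),np.array(cs["rvec"],float),np.array(cs["tvec"],float),cs["camera_matrix"],None)[0].ravel()-[170,100])*5).round())
cv2.imwrite("pics/wf3.png",cv2.resize(cw["image"][200:350,150:360,::-1],None,fx=3.8,fy=3.8,interpolation=cv2.INTER_CUBIC))
E
```

```text
dem [0.5032 0.0173 0.1493] tool mm [ 12.9  23.  -33.7]
en [0.5147 0.0624 0.1483] tool mm [ 12.2 -23.4 -32.7]
-27.5 11 0 [204.9 222. ] [238.6 176.4] [343. 382.]
-27.5 11 -7 [203.  227.2] [238.5 174.3] [343. 372.]
-27.5 11 -13 [201.2 231.9] [238.5 172.6] [342. 363.]
-27.5 0 0 [205.8 240.6] [237.7 172.8] [339. 364.]
-27.5 0 -7 [204.  246.3] [237.7 170.7] [338. 354.]
-27.5 0 -13 [202.3 251.6] [237.6 168.9] [338. 345.]
-27.5 -11 0 [206.7 258.5] [236.9 169.2] [334. 346.]
-27.5 -11 -7 [204.9 264.8] [236.8 167.1] [334. 336.]
-27.5 -11 -13 [203.3 270.6] [236.8 165.3] [334. 327.]
27.5 11 0 [307. 222.] [214.1 180. ] [221. 400.]
27.5 11 -7 [309.  227.2] [213.9 177.9] [220. 390.]
27.5 11 -13 [310.8 231.9] [213.8 176.1] [219. 381.]
27.5 0 0 [306.1 240.6] [213.4 176.3] [217. 382.]
27.5 0 -7 [308.  246.4] [213.2 174.2] [216. 371.]
27.5 0 -13 [309.7 251.7] [213.  172.4] [215. 362.]
27.5 -11 0 [305.2 258.5] [212.7 172.7] [214. 363.]
27.5 -11 -7 [307.  264.8] [212.5 170.6] [213. 353.]
27.5 -11 -13 [308.6 270.6] [212.3 168.8] [212. 344.]
```

View pics/wf3.png

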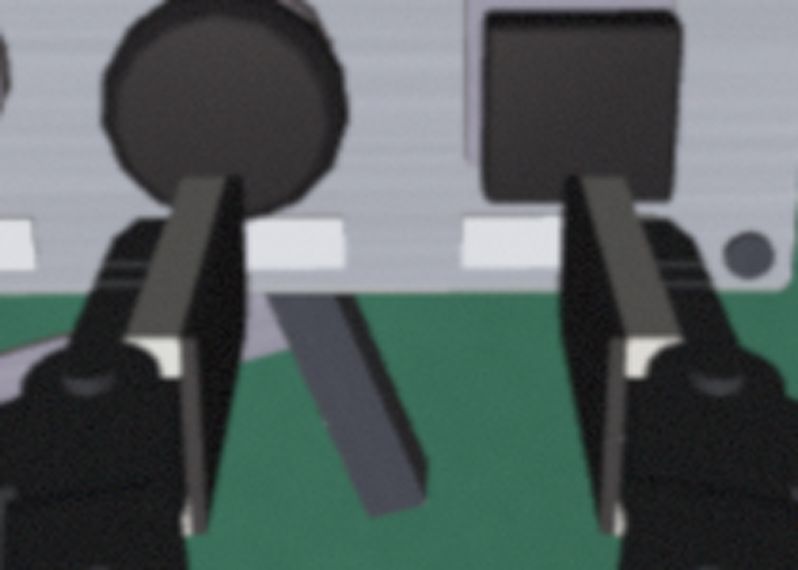

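Both views put the tips about 33 mm behind the reported TCP and ±23 mm to the sides (z ≈ 0.149). So they still have about 45 mm to go, and I should open a little wider, to about 0.55, for ±27.5 mm. I'll set the opening, come down part of the way and check again.

>>> {"api": "step_arm", "payload": {"targets": [[[0,0,0],[0,0,0],0.55],[[0,0,6],[0,0,0],0.55],[[0,0,6],[0,0,0],0.55],[[0,0,0],[0,0,0],0.55]]}}

```text
time_s: 5.07
tool_pos: [0.4976, 0.0433, 0.1032]
eef_rot: [0.991, -0.132, 0.002, -0.001]
force: [0.1, 0.4, -0.1]
grip_width: 0.547
```

```bash
python3 - <<'E'
from h import *
goto([.4965,.0432,.104])
for n in ["wrist","scene"]:
    c=capture(n); im=c["image"][:,:,::-1]
    x0,y0,w,h,k=(170,100,140,110,5) if n=="scene" else (90,190,300,160,2.6)
    im=cv2.resize(im[y0:y0+h,x0:x0+w],None,fx=k,fy=k,interpolation=cv2.INTER_CUBIC)
    cv2.imwrite(f"pics/{n}4.png",im)
E
```

```text
5.0667 [0.4976 0.0433 0.1032] [ 0.11  0.39 -0.08] 0.5473973194561486
[[ 0.9653 -0.2611  0.0041]
 [-0.2611 -0.9653  0.0022]
 [ 0.0034 -0.0032 -1.    ]]
tool shift mm [-1.   0.3 -0.8]
turn deg [-0.18 -0.19 -0.24]
```

View pics/wrist4.png

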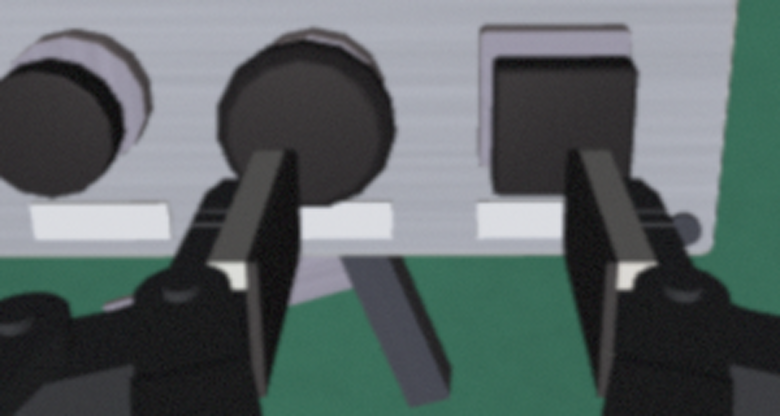

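View pics/scene4.png

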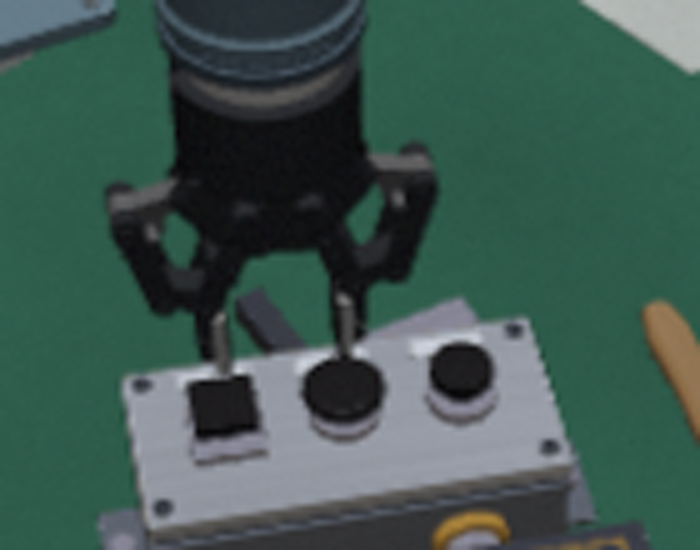

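With TCP z at 0.103 there is still no contact, which matches the triangulated offset. The tips, at (222,370) and (346,357) in the scene crop, hang above and behind the heads. I'll triangulate again at this opening.

```bash
python3 - <<'E'
from h import *
cw,cs=capture("wrist"),capture("scene")
def P(c):
    R=cv2.Rodrigues(np.array(c["rvec"],float))[0]; t=np.array(c["tvec"],float).reshape(3,1); return c["camera_matrix"]@np.hstack([R,t])
s=get_state();Rt=Ro.from_quat(s["eef_rot"]).as_matrix()
f=lambda p:(np.array(p)+.5)/5-.5+[170,100]; g=lambda p:(np.array(p)+.5)/2.6-.5+[90,190]
for nm,a,b in [("dem",(589,151),(223,373)),("en",(271,151),(346,358)),("btn dem",(565,126),(224,406)),("btn en",(306,127),(344,386))]:
    X=cv2.triangulatePoints(P(cw),P(cs),g(a).reshape(2,1),f(b).reshape(2,1)); X=(X[:3]/X[3]).ravel()
    print(nm,X.round(4),"tool mm",(Rt.T@(X-s["tool_pos"])*1e3).round(1))
E
```

```text
dem [0.5029 0.0141 0.1373] tool mm [ 12.2  26.9 -33.1]
en [0.516  0.0672 0.1346] tool mm [ 11.1 -27.8 -30.2]
btn dem [0.4927 0.0165 0.1036] tool mm [ 1.7 27.4  0.5]
btn en [0.5067 0.0694 0.1047] tool mm [  1.4 -27.3  -0.4]
```

That is consistent: the heads come out at z = 0.104 and ±27.4 mm in the tool frame, and the tips at ±27.4 mm and about 31 mm above them. So I need +1.5 mm in x, then about 31 mm to contact. First I'll go down 24 mm.

>>> {"api": "step_arm", "payload": {"targets": [[[1,0,6],[0,0,0],0.55],[[0,0,6],[0,0,0],0.55],[[0,0,6],[0,0,0],0.55],[[0,0,4],[0,0,0],0.55],[[0,0,0],[0,0,0],0.55]]}}

```text
time_s: 5.68
tool_pos: [0.4999, 0.0431, 0.0803]
eef_rot: [0.991, -0.132, 0.003, -0.002]
force: [0.1, -0.5, -0.2]
grip_width: 0.55
```

```bash
python3 - <<'E'
from h import *
goto([.499,.0432,.072])
for n in ["wrist","scene"]:
    c=capture(n); im=c["image"][:,:,::-1]
    x0,y0,w,h,k=(170,100,140,110,5) if n=="scene" else (90,190,300,160,2.6)
    im=cv2.resize(im[y0:y0+h,x0:x0+w],None,fx=k,fy=k,interpolation=cv2.INTER_CUBIC)
    cv2.imwrite(f"pics/{n}5.png",im)
E
```

```text
5.6833 [0.4999 0.0431 0.0803] [ 0.05 -0.47 -0.17] 0.5499893375851305
[[ 0.9652 -0.2613  0.0065]
 [-0.2613 -0.9653  0.0025]
 [ 0.0056 -0.0041 -1.    ]]
tool shift mm [-0.9  0.2  8.3]
turn deg [-0.23 -0.32 -0.25]
```

View pics/wrist5.png

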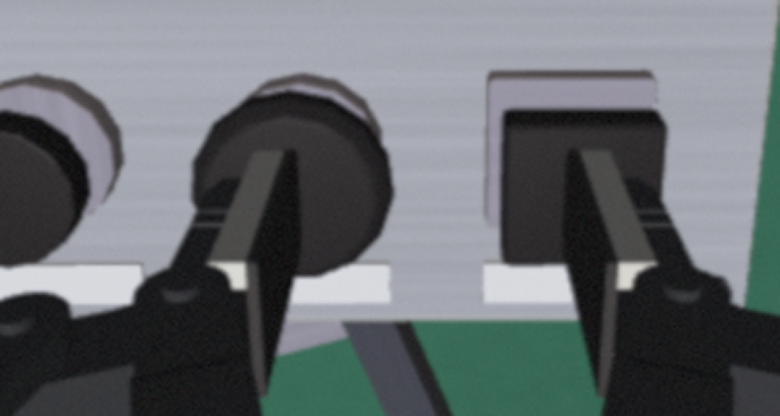

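View pics/scene5.png

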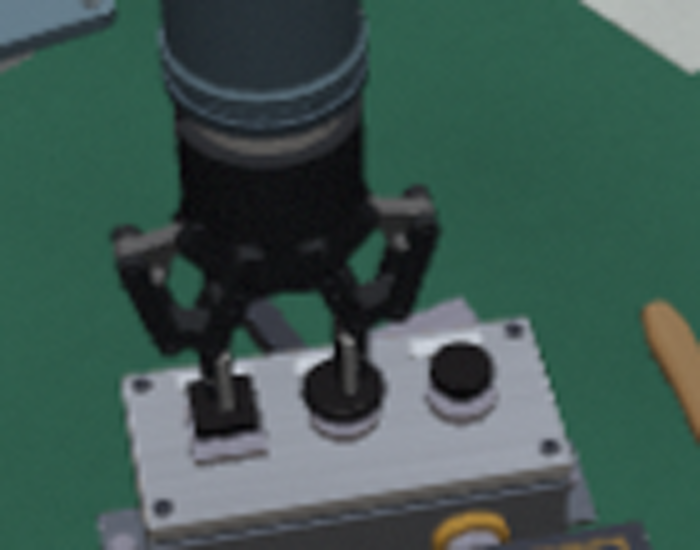

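Both tips now hang over their own heads, with about 8 mm left. I'll come down in smaller steps and watch the force.

>>> {"api": "step_arm", "payload": {"targets": [[[0,0,4],[-0.2,-0.3,-0.2],0.55],[[0,0,3],[0,0,0],0.55],[[0,0,2],[0,0,0],0.55]]}}

```text
time_s: 6.03
tool_pos: [0.501, 0.0433, 0.0722]
eef_rot: [0.992, -0.13, 0.001, -0.0]
force: [-1.8, -0.6, 6.0]
grip_width: 0.552
```

>>> {"api": "step_arm", "payload": {"targets": [[[0,0,3],[0,0,0],0.55]]}}

```text
time_s: 6.12
tool_pos: [0.501, 0.0433, 0.0694]
eef_rot: [0.992, -0.13, 0.001, -0.0]
force: [-2.5, -1.0, 8.3]
grip_width: 0.551
```

The force went from 6.0 to 8.3 N. The pair of springs should give 4.8 to 9.6 N, so both are moving. I'll press on to the stop.

>>> {"api": "step_arm", "payload": {"targets": [[[0,0,4],[0,0,0],0.55],[[0,0,3],[0,0,0],0.55]]}}

```text
time_s: 6.28
tool_pos: [0.5014, 0.0433, 0.0673]
eef_rot: [0.991, -0.13, 0.001, 0.001]
force: [-18.8, -2.6, 60.8]
grip_width: 0.548
```

```bash
python3 - <<'E'
from h import *
goto([.499,.0432,.066]); print(get_state()["torque"])
for n in ["wrist","scene"]:
    c=capture(n); im=c["image"][:,:,::-1]
    x0,y0,w,h,k=(170,100,140,110,5) if n=="scene" else (60,170,300,190,2.6)
    im=cv2.resize(im[y0:y0+h,x0:x0+w],None,fx=k,fy=k,interpolation=cv2.INTER_CUBIC)
    cv2.imwrite(f"pics/{n}6.png",im)
E
```

```text
6.2833 [0.5014 0.0433 0.0673] [-18.85  -2.58  60.79] 0.5477460834087295
[[ 0.9661 -0.258   0.0013]
 [-0.258  -0.9661 -0.0025]
 [ 0.0019  0.0021 -1.    ]]
tool shift mm [-2.3  0.7  1.3]
turn deg [ 0.12 -0.11 -0.06]
[-0.53640371  4.36141127  0.03592459]
```

View pics/wrist6.png

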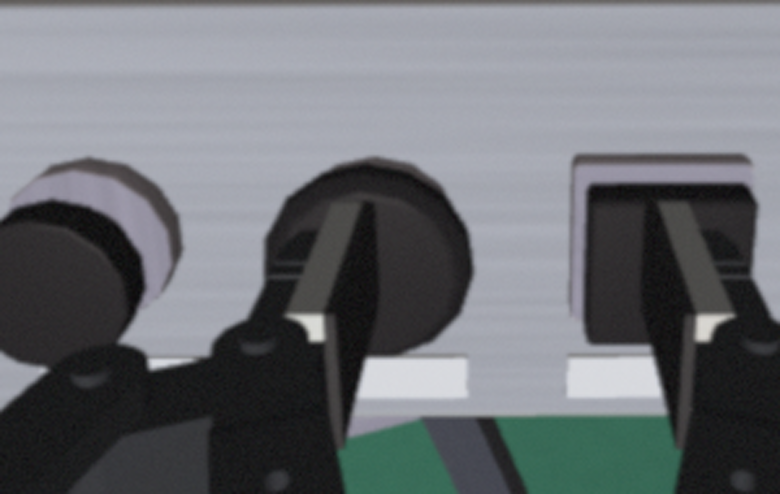

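View pics/scene6.png

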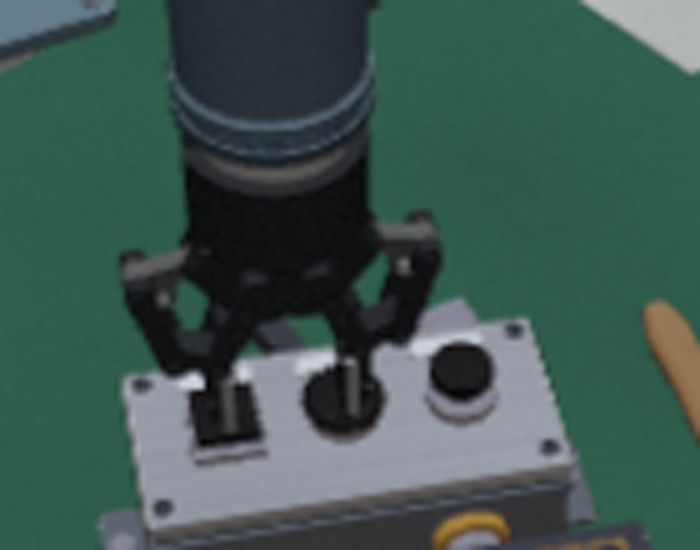

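Both bottomed out: 61 N, and both heads sit visibly lower on their bezels while magnetise stays up. I'll ease the bias and hold.

>>> {"api": "step_arm", "payload": {"targets": [[[0,0,1],[0,0,0],0.55],[[0,0,1],[0,0,0],0.55]]}}

```text
time_s: 6.55
tool_pos: [0.5011, 0.0432, 0.0686]
eef_rot: [0.992, -0.13, 0.001, 0.002]
force: [-1.6, -0.5, 8.8]
grip_width: 0.549
```

The force is now 8.8 N, slightly off the stop, so I'll use a firmer bias of 2 mm per row.

>>> {"api": "step_arm", "payload": {"targets": [[[0,0,2],[0,0,0],0.55],[[0,0,2],[0,0,0],0.55],[[0,0,2],[0,0,0],0.55],[[0,0,2],[0,0,0],0.55]]}}

```text
time_s: 6.88
tool_pos: [0.5012, 0.0431, 0.0677]
eef_rot: [0.991, -0.13, 0.002, 0.003]
force: [-9.5, -2.3, 27.5]
grip_width: 0.551
```

>>> {"api": "step_arm", "payload": {"targets": [[[0,0,2],[0,0,0],0.55],[[0,0,2],[0,0,0],0.55],[[0,0,2],[0,0,0],0.55],[[0,0,2],[0,0,0],0.55],[[0,0,2],[0,0,0],0.55],[[0,0,2],[0,0,0],0.55]]}}

```text
time_s: 7.38
tool_pos: [0.5013, 0.0429, 0.0677]
eef_rot: [0.991, -0.13, 0.003, 0.006]
force: [-9.3, -2.2, 27.5]
grip_width: 0.55
```

```bash
python3 - <<'E'
from h import *
goto([.5005,.0432,.066]); print(get_state()["torque"])
E
```

```text
7.3833 [0.5013 0.0429 0.0677] [-9.25 -2.21 27.52] 0.5498107278962634
[[ 0.966  -0.2587  0.0039]
 [-0.2586 -0.9659 -0.0128]
 [ 0.0071  0.0113 -0.9999]]
tool shift mm [-0.9 -0.1  1.7]
turn deg [ 0.65 -0.41 -0.09]
[0.04438445 1.96420032 0.00428001]
```

It holds steady at 27.5 N. There is a slow 0.6° tilt about tool x, which I trim out while holding.

>>> {"api": "step_arm", "payload": {"targets": [[[0,0,2],[0.2,-0.1,0],0.55],[[0,0,2],[0.2,-0.1,0],0.55],[[0,0,2],[0.2,-0.1,0],0.55],[[0,0,2],[0.2,-0.1,0],0.55],[[0,0,2],[0.2,-0.1,0],0.55],[[0,0,2],[0.2,-0.1,0],0.55],[[0,0,2],[0.2,-0.1,0],0.55],[[0,0,2],[0.2,-0.1,0],0.55],[[0,0,2],[0.1,0,0],0.55],[[0,0,2],[0.1,0,0],0.55],[[0,0,2],[0.1,0,0],0.55],[[0,0,2],[0.1,0,0],0.55]]}}

```text
time_s: 8.38
tool_pos: [0.5013, 0.0438, 0.0678]
eef_rot: [0.992, -0.129, -0.001, -0.007]
force: [-9.4, -0.1, 28.6]
grip_width: 0.551
```

>>> {"api": "step_arm", "payload": {"targets": [[[0,0,2],[0.1,0,0],0.55],[[0,0,2],[0.1,0,0],0.55],[[0,0,2],[0.1,0,0],0.55],[[0,0,2],[0.1,0,0],0.55],[[0,0,2],[0.1,0,0],0.55],[[0,0,2],[0.1,0,0],0.55],[[0,0,2],[0.1,0,0],0.55],[[0,0,2],[0.1,0,0],0.55],[[0,0,2],[0.1,0,0],0.55],[[0,0,2],[0.1,0,0],0.55],[[0,0,2],[0.1,0,0],0.55],[[0,0,2],[0.1,0,0],0.55]]}}

```text
time_s: 9.38
tool_pos: [0.5015, 0.044, 0.0681]
eef_rot: [0.992, -0.129, 0.002, -0.011]
force: [-9.4, -1.1, 27.4]
grip_width: 0.551
```

```bash
python3 - <<'E'
from h import *
goto([.5005,.0432,.066]); print(get_state()["torque"])
for n in ["wrist","scene"]:
    c=capture(n); im=c["image"][:,:,::-1]
    x0,y0,w,h,k=(170,100,140,110,5) if n=="scene" else (60,170,300,190,2.6)
    im=cv2.resize(im[y0:y0+h,x0:x0+w],None,fx=k,fy=k,interpolation=cv2.INTER_CUBIC)
    cv2.imwrite(f"pics/{n}7.png",im)
E
```

```text
9.3833 [0.5015 0.044  0.0681] [-9.42 -1.12 27.38] 0.5506300263940831
[[ 0.9667 -0.2559  0.0059]
 [-0.2559 -0.9664  0.0223]
 [ 0.     -0.023  -0.9997]]
tool shift mm [-0.7  1.   2.1]
turn deg [-1.32 -0.    0.07]
[-0.63458023  2.05484793 -0.03579025]
```

View pics/wrist7.png

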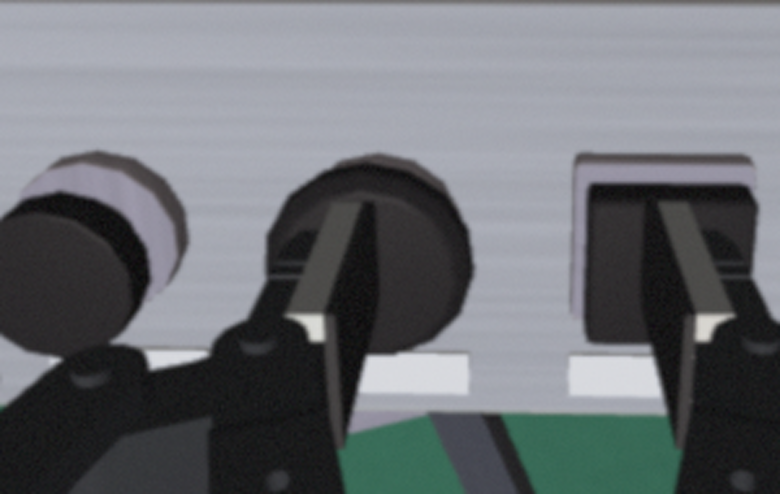

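Overcorrected: it is now −1.3°, which puts the enable side about 1.3 mm higher. I'll level it, then hold another four seconds with level checks.

>>> {"api": "step_arm", "payload": {"targets": [[[0,0,2],[-0.2,0,0],0.55],[[0,0,2],[-0.2,0,0],0.55],[[0,0,2],[-0.2,0,0],0.55],[[0,0,2],[-0.2,0,0],0.55],[[0,0,2],[-0.2,0,0],0.55],[[0,0,2],[-0.2,0,0],0.55]]}}

```text
time_s: 9.98
tool_pos: [0.5013, 0.0432, 0.0676]
eef_rot: [0.992, -0.13, 0.0, 0.003]
force: [-7.9, -2.3, 27.7]
grip_width: 0.554
```

```bash
python3 - <<'E'
from h import *
goto([.5005,.0432,.066]); print(get_state()["torque"])
E
```

```text
9.9833 [0.5013 0.0432 0.0676] [-7.93 -2.31 27.66] 0.5535145024192127
[[ 9.663e-01 -2.574e-01  2.000e-04]
 [-2.574e-01 -9.663e-01 -5.400e-03]
 [ 1.600e-03  5.200e-03 -1.000e+00]]
tool shift mm [-0.8  0.2  1.6]
turn deg [ 0.3  -0.09 -0.02]
[-0.08118644  1.95382493 -0.01200482]
```

>>> {"api": "step_arm", "payload": {"targets": [[[0,0,2],[0.1,0,0],0.55],[[0,0,2],[0.1,0,0],0.55],[[0,0,2],[0,0,0],0.55],[[0,0,2],[0.1,0,0],0.55],[[0,0,2],[0,0,0],0.55],[[0,0,2],[0.1,0,0],0.55],[[0,0,2],[0,0,0],0.55],[[0,0,2],[0.1,0,0],0.55],[[0,0,2],[0,0,0],0.55],[[0,0,2],[0,0,0],0.55]]}}

```text
time_s: 10.82
tool_pos: [0.5015, 0.0432, 0.0676]
eef_rot: [0.992, -0.13, 0.002, 0.003]
force: [-8.8, -1.6, 28.4]
grip_width: 0.552
```

```bash
python3 - <<'E'
from h import *
goto([.5005,.0432,.066])
E
```

```text
10.8167 [0.5015 0.0432 0.0676] [-8.85 -1.64 28.39] 0.5518655741993128
[[ 0.9663 -0.2575  0.0039]
 [-0.2575 -0.9663 -0.0063]
 [ 0.0054  0.0051 -1.    ]]
tool shift mm [-1.   0.2  1.6]
turn deg [ 0.29 -0.31 -0.02]
```

Level and steady. I'll repeat that pattern for the rest of the hold.

>>> {"api": "step_arm", "payload": {"targets": [[[0,0,2],[0.1,-0.1,0],0.55],[[0,0,2],[0,0,0],0.55],[[0,0,2],[0.1,-0.1,0],0.55],[[0,0,2],[0,0,0],0.55],[[0,0,2],[0.1,0,0],0.55],[[0,0,2],[0,0,0],0.55],[[0,0,2],[0.1,0,0],0.55],[[0,0,2],[0,0,0],0.55],[[0,0,2],[0.1,0,0],0.55],[[0,0,2],[0,0,0],0.55]]}}

```text
time_s: 11.65
tool_pos: [0.5015, 0.0432, 0.0676]
eef_rot: [0.992, -0.13, 0.002, 0.003]
force: [-8.3, -1.8, 27.0]
grip_width: 0.548
```

>>> {"api": "step_arm", "payload": {"targets": [[[0,0,2],[0.1,-0.1,0],0.55],[[0,0,2],[0,0,0],0.55],[[0,0,2],[0.1,-0.1,0],0.55],[[0,0,2],[0,0,0],0.55],[[0,0,2],[0.1,0,0],0.55],[[0,0,2],[0,0,0],0.55],[[0,0,2],[0.1,0,0],0.55],[[0,0,2],[0,0,0],0.55],[[0,0,2],[0,0,0],0.55],[[0,0,2],[0,0,0],0.55]]}}

```text
time_s: 12.48
tool_pos: [0.5015, 0.0432, 0.0677]
eef_rot: [0.992, -0.13, 0.002, 0.003]
force: [-9.3, -3.0, 27.1]
grip_width: 0.552
```

>>> {"api": "step_arm", "payload": {"targets": [[[0,0,2],[0.1,0,0],0.55],[[0,0,2],[0,0,0],0.55],[[0,0,2],[0.1,0,0],0.55],[[0,0,2],[0,0,0],0.55],[[0,0,2],[0.1,0,0],0.55],[[0,0,2],[0,0,0],0.55],[[0,0,2],[0.1,0,0],0.55],[[0,0,2],[0,0,0],0.55],[[0,0,2],[0,0,0],0.55],[[0,0,2],[0,0,0],0.55]]}}

```text
time_s: 13.32
tool_pos: [0.5016, 0.0431, 0.0676]
eef_rot: [0.991, -0.13, 0.004, 0.004]
force: [-8.8, -1.7, 27.8]
grip_width: 0.551
```

```bash
python3 - <<'E'
from h import *
goto([.5005,.0432,.066])
c=capture("scene"); cv2.imwrite("pics/scene8.png",cv2.resize(c["image"][100:210,170:310,::-1],None,fx=5,fy=5,interpolation=cv2.INTER_CUBIC))
E
```

```text
13.3167 [0.5016 0.0431 0.0676] [-8.75 -1.69 27.85] 0.5514582200388061
[[ 0.9661 -0.258   0.0073]
 [-0.258  -0.9661 -0.0091]
 [ 0.0094  0.0069 -0.9999]]
tool shift mm [-1.1  0.2  1.6]
turn deg [ 0.4  -0.54 -0.05]
```

View pics/scene8.png

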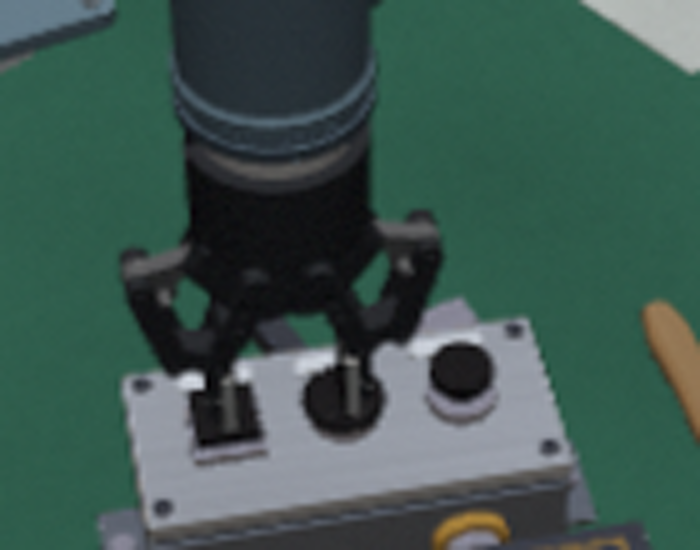

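Both have been held level at about 27 N for more than 3.3 s since levelling, and about 7 s in all. The scene view shows both heads down and magnetise up. I'll lift straight off.

>>> {"api": "step_arm", "payload": {"targets": [[[0,0,2],[0,0,0],0.55],[[0,0,2],[0,0,0],0.55],[[0,0,2],[0,0,0],0.55],[[0,0,2],[0,0,0],0.55],[[0,0,2],[0,0,0],0.55],[[0,0,2],[0,0,0],0.55],[[0,0,2],[0,0,0],0.55],[[0,0,2],[0,0,0],0.55],[[0,0,2],[0,0,0],0.55],[[0,0,2],[0,0,0],0.55]]}}

```text
time_s: 14.2
tool_pos: [0.5017, 0.0428, 0.0679]
eef_rot: [0.991, -0.13, 0.006, 0.009]
force: [-9.3, -2.6, 28.1]
grip_width: 0.545
```

>>> {"api": "step_arm", "payload": {"targets": [[[0,0,-4],[0,0,0],0.55],[[0,0,-6],[0,0,0],0.55],[[0,0,-10],[0,0,0],0.55],[[0,0,-15],[0,0,0],0.55],[[0,0,-15],[0,0,0],0.55],[[0,0,-15],[0,0,0],0.55],[[0,0,-15],[0,0,0],0.55],[[0,0,-15],[0,0,0],0.55],[[0,0,-5],[0,0,0],0.55],[[0,0,0],[0,0,0],0.55],[[0,0,0],[0,0,0],0.55]]}}

```text
time_s: 15.12
tool_pos: [0.501, 0.0452, 0.1759]
eef_rot: [0.991, -0.13, 0.007, 0.008]
force: [-0.5, -0.2, -0.1]
grip_width: 0.55
```

```bash
python3 - <<'E'
from h import *
goto([.5005,.0432,.2])
for n in ["wrist","scene"]:
    c=capture(n); cv2.imwrite(f"pics/{n}9.png",c["image"][:,:,::-1])
E
```

```text
15.1167 [0.501  0.0452 0.1759] [-0.52 -0.18 -0.11] 0.5497262105940308
[[ 0.9661 -0.2577  0.0115]
 [-0.2575 -0.9661 -0.0181]
 [ 0.0158  0.0145 -0.9998]]
tool shift mm [  0.4   2.4 -24.1]
turn deg [ 0.83 -0.9  -0.03]
```

View pics/wrist9.png

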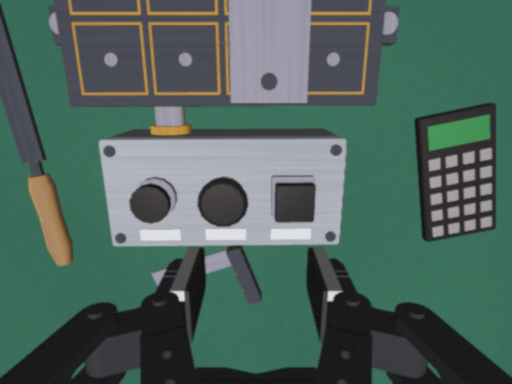

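View pics/scene9.png

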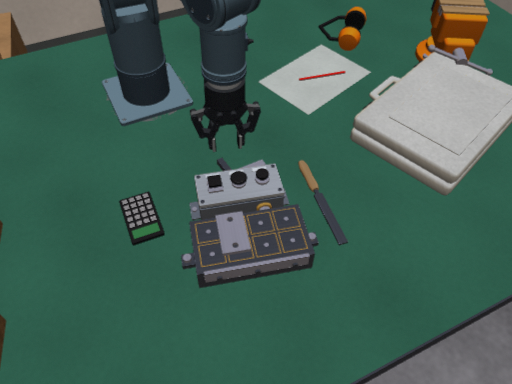

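All three heads are up and clear of the fingers, at (224,202), (295,202) and (151,203) in the wrist view. The scene looks as it did at the start. I'll compare it with the first picture and hand in.

```bash
python3 - <<'E'
from h import *
a=cv2.imread("pics/scene0.png");b=capture("scene")["image"][:,:,::-1]
d=cv2.absdiff(a,np.ascontiguousarray(b)).max(2)
for n,(x0,y0,x1,y1) in dict(buttons=(195,165,290,195),plate=(215,208,252,255),file=(295,158,350,245),calc=(118,190,165,245)).items(): print(n,(d[y0:y1,x0:x1]>40).sum())
for ce,s in blobs({"image":b},(190,160,290,200),60): print(ce.round(1),s[4])
s=get_state(); print(s["time_s"],s["force"].round(2),abs(s["qvel"]).max())
E
```

```text
buttons 0
plate 0
file 0
calc 0
[261.7 173.9] 111
[238.2 177.7] 165
[214.3 180.9] 143
15.2667 [-0.91  0.03 -0.72] 0.0038618822895909516
```

```bash
python3 -c "
from rig import close_job
print(close_job())"
```

```text
the job is handed in; nothing more can be done
None
```

The chuck release is done and handed in. One fingertip on each of the enable and demagnetise buttons pressed both to their stops, held them, and let both come up again.

- **Hold:** the hold ran from about 6.3 to 14.2 s. The force peaked at 61 N when the buttons bottomed, dipped to 8.8 N, then stayed at about 27–28 N from 6.9 s. From about 10.0 to 14.2 s the gripper was close to level (tilt within about 1°).
- **Last checks, before handing in:**
    - All three heads are at their starting pixels, within 0.1 px.
    - No pixels changed around the buttons, plate, file or calculator compared with the first picture.
    - The fingertips are about 100 mm above the buttons, the arm is at rest and the force is about zero.
- **Not compared with the first picture:** the try square, which the box partly hides in the scene view. In the wrist view it lies where it did.
- **Disagreements:**
    - The camera views differed by up to 9 mm on the buttons' x position. I settled this by triangulating from the scene and wrist views.
    - The fingertips sat about 31 mm behind the reported TCP, far more than the description suggests. I therefore went by triangulation and force.
    - During the hold a tilt trim overshot to 1.3°, raising the enable side by about 1.3 mm. I levelled it and held on for about four more seconds.

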